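# Roll the narrow-necked sample bottle up the label reader's ramp

## Task

Two amber glass containers lie at the low end of the label reader's two-lane sloped ramp. With the fingertips, gently roll the narrow-necked bottle up its own lane, over the crest and into the dip, so that it rests against the end stop and stays there without rolling back; then move the hand clear. Only push it, do not lift it, and leave the wide-mouthed jar in the other lane and everything else where it is.

Things in the scene. Friction and masses are not known exactly. Their poses are not given: they have to be found in the camera images.
- ramp: Two-lane aluminium gutter, 232 mm wide, climbing straight at 10 degrees to a crest. Origin: on the running surface at the crest, about 63 mm above the table, mid-width. x: up the slope along the surface; y: across; z: square to the slope. Lane centres y = +56 and -56 mm; 8 mm walls at y = -112, 0, 112 mm stand 20 mm above the surface. Let go on the slope, a container rolls back. Rises roughly to the robot's left.
- lip (a point): Middle of the top edge of the low lip at the foot of the slope (ramp x = -200 mm), where the containers wait. The lip stands 9 mm above the running surface and is 6 mm thick; behind it is open space.
- stop (a point): Middle of the top edge of the upright end stop, 100 mm above the table, 60 mm horizontally past the crest. From crest to stop the surface falls at 10 degrees below level, forming the dip. The bottle at rest there has its axis at x = 37, z = 14 mm of the ramp frame. Behind the stop is the white reader, 98 mm tall, 72 mm deep.
- bottle: The narrow-necked amber glass bottle, about 150 g, lying across either lane against the lip, its axis then at x = -180, z = 26 mm of the ramp. Body 52 mm diameter, 66 mm long, then a shoulder and a slim black cap 29 mm across; 95 mm over all. Origin: on its axis, 35 mm from its base, about mid-body. Its y axis runs along it to the cap; it turns about it as it rolls.
- jar: The wide-mouthed amber jar lying in the other lane, which stays where it is: body 52 mm diameter and 72 mm long with a black cap almost as wide (49 mm), 92 mm long over all. Origin on its axis, 35 mm from its base; its y axis points to the cap.
- upright: A narrow-necked amber bottle like the first, but standing upright on the table beyond the far side of the ramp; 52 mm diameter, 95 mm tall, origin under its base. Leave alone.
- beaker: Glass beaker, 68 mm across, 85 mm tall, on the table beside the ramp; origin under its base. Leave alone.
- stopper: Ground-glass stopper, 26 mm across, 36 mm tall, standing on the table below the ramp's low end; origin under its base. Leave alone.
- spatula: Slim steel lab spatula 175 mm long, 14 mm wide, lying on the table to the right. Leave alone.
- washjar: White plastic jar, 60 mm diameter, 90 mm tall, on the left of the table; origin under its base. Leave alone.
- dish: Shallow white dish, 90 mm across, 16 mm tall, on the right of the table; origin under its base. Leave alone.
Mind the look-alikes: they are no part of the job. What is shaped like the bottle but pink is not meant.

How it is judged (in metres and radians):
At the end, for the whole second after the job is handed in: The narrow-necked bottle lies still (under 20 mm/s) in the dip against the end stop, its axis within 6 mm along and 5 mm in height of its resting place and within 0.15 rad of square across the lane; the jar is within 15 mm of where it was (x of bottle in the frame of ramp between 0.0310269 and 0.0430269 m and z of bottle in the frame of ramp between 0.00919192 and 0.0191919 m and angle between the y axis of bottle and the y axis of ramp, either way round below 0.15 rad and linear speed of bottle below 0.02 m/s and distance of jar from where it was at the start of the episode below 0.015 m); the robot touches nothing.
It fails at once if the bottle is lifted off the ramp (more than 15 mm) (z of bottle in the frame of ramp above 0.041 m).
It fails at once if the glass bottle is pushed or squeezed with more than 25 N (contact force between the fingers and bottle above 25 N).
It fails at once if the jar in the other lane is moved by more than 15 mm (distance of jar from where it was at the start of the episode above 0.015 m).
It fails at once if a bystander (upright bottle, beaker, stopper, spatula, white jar or dish) is moved by more than 25 mm (distance of any of upright, beaker, stopper, spatula, washjar, dish from where it was at the start of the episode above 0.025 m).
It also fails if it takes over 40 s, if anything falls off the work surface, if the arm or the gripper's body presses on something with over 40 N, if the wrist force passes 120 N, or if a joint passes its speed limit or range.

## Robot

A 6-joint arm with a two-finger parallel gripper is mounted at the origin on the work surface. World frame = base frame: x ahead of the robot, y to its left, z up, the work surface at z = 0. Lengths are in mm, angles in degrees, forces in N, time in s.
With the tool pointing down it reaches from about 300 to 750 mm from the base axis. Payload 8.5 kg.
Tool frame: the origin (TCP) lies between the finger pads; the fingertips stand 19 mm ahead of it and the grasp point (between the pads) is the TCP; z points along the fingers, y is the direction in which the jaws open and shut (so a half turn about z gives the same grasp; the last joint's range is limited). The gripper opens to 85 mm and grips with 20 to 120 N. Pads are 22 mm wide; open, the fingers measure 114 mm over their backs; the gripper's body (76 mm by 85 mm) begins 54 mm behind the grasp point. The pads swing forward as they close: fully open they stand 13 mm farther back than shut.
Start: joints at [-84.758, 21.807, 74.336, -0, 83.858, -12.336], TCP at [166.099, -524.301, 250.322] pointing down, gripper open.
Joint ranges: [-178.18, 178.18], [-50.72, 133.34], [12.68, 142.11], [-81.47, 261.47], [9.98, 163.14], [-165.26, 165.26]. Speed limits (degrees/s): [136.94, 136.94, 180, 180, 180, 180].

## Interface

Orientations are given as [roll, pitch, yaw] about the fixed x, y, z axes, in that order (R = Rz(yaw) Ry(pitch) Rx(roll)).
In Python, from bench import status, imaging, arm gives the robot as it stands.
- The arm moves only by the tool play_rows, never from a script. Its arguments are lists of equal length, an entry for each row: "translation": the shift along the tool's x, y, z in m, a list of three; "twist": the turn about the tool's z in degrees; "jaw": the opening, from 0 (shut) to 1 (fully open). A call has 1 to 20 rows; each row is the pose to reach, as a shift and turn from the pose commanded when the call began, along the tool's axes at that moment; what a row does not reach only later rows make up. A row lasts 1/10 s, in which the tool goes at most 50 mm and 8.59 degrees, less where a joint would pass 70% of its speed; a pose out of reach is approached as far as the arm can. A call with a gripper value outside its range is refused whole. The fingers move at their own pace and stop on an object; the grip force is fixed at half the most. Time passes only in rows, so rows that repeat a pose let the fingers close. It gives the time, the measured TCP pose, the force and the opening at its end, in the units of the state.
- status.get_state(): the state, without advancing time (a new reading comes with each control period).
- imaging.snapshot(name): name is "scene" or "top"; returns the picture (400x640x3 uint8, red, green, blue); there is no depth.
- imaging.calibration(name): a dict with "fovy" (degrees; the focal length in pixels is half the picture's height over the tangent of half this angle, whatever the lens; pixels are square), "cx", "cy" (the principal point, pixels), "k1" (the pictures are not rectified: a ray, as slopes to the right and down, at radius r is drawn at 1 + k1 r^2 times it, then the intrinsics apply), "position" and "rotation" of the camera in the world. Camera axes: x right, y down, z forward; pixel columns grow to the right and rows downward; lengths in mm; the calibration is good to about 2 mm. A picture is of the moment at which its call begins. calibration takes no time and is no camera call.
- arm.hand_in(): hands the job in, once; it reports no verdict.
The state is a dict: "clock": time; "joints": joint angles; "joint_vel": joint speeds; "joint_efforts": joint torques, N m; "ee_pos": TCP position; "tcp_rot": TCP orientation; "ft_force": force on the tool from outside, world axes, zero at the start; "wrist_torque": the same for the moment, N m; "width": finger opening in mm.
Only numpy, scipy, OpenCV 4.12 (cv2) and the standard library are available. Lean on these libraries where they do the work, as an engineer would, in place of code of your own. Each camera call takes 0.05 s, during which the arm holds its last target. There are 200 camera calls.

## Working session

There is one attempt and no reset: what is moved stays moved. The work goes in short steps, Python scripts to look and compute and a tool call to move; the robot and the scene stay as the last step left them, time stands still between calls to the robot, and variables do not carry over. Pictures are saved under pics/ and viewed, on a budget of 10 in all, crops included, one or two more only if the job needs it, and the job is handed in when it is done.

Besides the shell and the picture viewer there is one more tool, called after "Call:" as name([rows], argument=value, ...), one row to a line, values as JSON. play_rows: Moves the arm, as the interface text tells. Its arguments: {"type":"object","properties":{"translation":{"type":"array","items":{"type":"array","items":{"type":"number"}}},"twist":{"type":"array","items":{"type":"number"}},"jaw":{"type":"array","items":{"type":"number"}}},"required":["translation","twist","jaw"]}

```bash
mkdir -p pics; ls
python3 - <<'E'
from bench import status, imaging
import cv2
for n in("scene","top"):
    cv2.imwrite(f"pics/{n}0.png",imaging.snapshot(n)[:,:,::-1]); print(imaging.calibration(n))
s=status.get_state();print(s)
E
```

```text
pics
{'fovy': 50.40861242921454, 'cx': 318.9830677865452, 'cy': 200.1733458216877, 'k1': -0.04678581180450806, 'position': array([1402.02595895, -514.31907232,  764.30990758]), 'rotation': array([-124.25993328,    0.50562099,   56.55193999])}
{'fovy': 49.10041995146399, 'cx': 322.49811702160304, 'cy': 198.6598531871487, 'k1': -0.04992325551109246, 'position': array([ 407.96957085,   -1.62185416, 1210.72597082]), 'rotation': array([-170.88765946,    1.89325072,  -90.78928053])}
{'clock': 0.1, 'joints': array([-8.47581663e+01,  2.18376881e+01,  7.43788490e+01,  1.20310808e-03,
        8.38570855e+01, -1.23342683e+01]), 'joint_vel': array([-0.04664702, -0.0252416 , -0.09484788, -0.08156162, -0.0700928 ,
       -0.05651986]), 'joint_efforts': array([ 3.28942158e-03, -4.49223840e+01, -2.31655365e+01, -1.83925545e-04,
        3.75338175e-03, -8.91987241e-06]), 'ee_pos': array([ 166.0798331 , -524.08565474,  249.77745918]), 'tcp_rot': array([-1.79928332e+02, -1.68953112e-02,  1.75759619e+01]), 'ft_force': array([ 0.53208813, -0.40925205, -0.7858207 ]), 'wrist_torque': array([-0.03771458, -0.03956981, -0.02998188]), 'width': 85.64901301708012}
```

View pics/scene0.png

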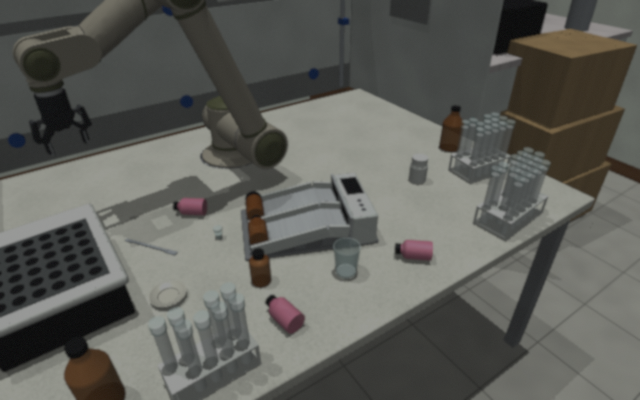

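View pics/top0.png

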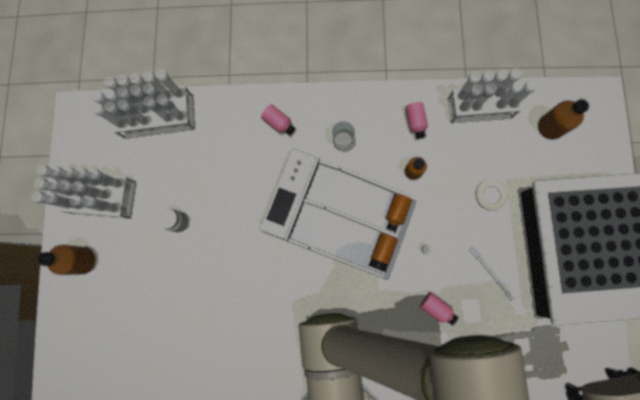

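Two amber candidates lie on the ramp, at about (398,211) and (383,252) in the top view. The upright bottle at (415,168) and the pink ones are not meant. I'll enlarge the ramp to tell the two apart.

Run:
```python
import cv2,numpy as np
t=cv2.imread("pics/top0.png")[140:290,250:430]; s=cv2.imread("pics/scene0.png")[165:265,230:390]
t=cv2.resize(t,None,fx=3.3,fy=3.3,interpolation=cv2.INTER_CUBIC)  # 594x495
s=s[15:85,5:60]; s=cv2.resize(s,(200,255),interpolation=cv2.INTER_CUBIC)
o=np.zeros((500,800,3),np.uint8); o[:t.shape[0],:t.shape[1]]=t; o[:255,600:800]=s
o=np.clip(o.astype(float)*1.4,0,255).astype(np.uint8)
cv2.imwrite("pics/crop1.png",o)
```

```text
(no output)
```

View pics/crop1.png

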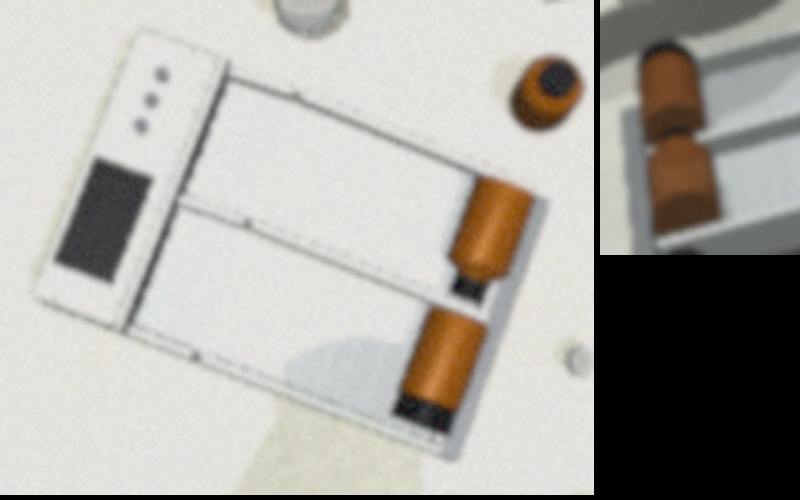

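The upper amber container, at (398,211), has a shoulder and a slim cap that points toward the robot, so it is the bottle and it lies in the far lane. The one at (383,252) has a cap almost as wide as its body, so it is the jar. Next I'll measure the ramp pose from the stop, crest and lip points.

```bash
cat > h.py <<'E'
import numpy as np,cv2
from scipy.spatial.transform import Rotation as Ro
from bench import imaging
def ray(n,uv):
    c=imaging.calibration(n); f=200/np.tan(np.radians(c['fovy']/2)); k=np.array([[f,0,c['cx']],[0,f,c['cy']],[0,0,1]])
    p=cv2.undistortPoints(np.float64([[uv]]),k,np.array([c['k1'],0,0,0]))[0,0]
    return np.array(c['position']),Ro.from_euler('xyz',c['rotation'],degrees=True).apply([p[0],p[1],1])
def plane(n,uv,z):
    o,d=ray(n,uv); return o+d*(z-o[2])/d[2]
E
python3 - <<'E'
from h import *
P=lambda u,v:(250+u/3.3,140+v/3.3)
for nm,a,b,z in(("stop",(228,68),(127,328),100),("crestwall",(295,95),(195,357),83),("lip",(548,200),(452,460),37)):
    A=plane("top",P(*a),z);B=plane("top",P(*b),z);d=B-A
    print(nm,A.round(),B.round(),"mid",((A+B)/2).round(1),"w",np.linalg.norm(d).round(1),"yaw y",np.degrees(np.arctan2(d[1],d[0])).round(1))
I=cv2.imread("pics/top0.png");h=cv2.cvtColor(I,cv2.COLOR_BGR2HSV)
m=cv2.inRange(h,(5,120,50),(20,255,255));n,l,s,c=cv2.connectedComponentsWithStats(m)
for i in range(1,n):
    if s[i,4]>80:
        r=cv2.minAreaRect(np.argwhere(l==i)[:,::-1].astype(np.float32)); print(s[i],c[i].round(1),r,plane("top",c[i],63-180*.1736+26+20).round(1))
E
```

```text
stop [687.  40. 100.] [484. 121. 100.] mid [585.5  80.3 100. ] w 219.2 yaw y 158.5
crestwall [668. -12.  83.] [461.  69.  83.] mid [564.8  28.4  83. ] w 222.6 yaw y 158.4
lip [ 587. -218.   37.] [ 378. -132.   37.] mid [ 482.5 -175.2   37. ] w 225.4 yaw y 157.6
[552 102  31  35 596] [565.9 116.7] ((564.5912475585938, 116.50515747070312), (26.922771453857422, 31.840866088867188), 59.534454345703125) [ 802.  -627.5   77.8]
[406 159  20  19 193] [414.  169.6] ((414.68463134765625, 169.1769256591797), (16.248550415039062, 18.233104705810547), 29.744882583618164) [ 663.3 -209.2   77.8]
[387 194  24  32 490] [398.2 209.4] ((398.10638427734375, 210.00225830078125), (17.153154373168945, 30.337539672851562), 19.653825759887695) [ 558.1 -163.2   77.8]
[372 234  25  31 483] [384.  248.5] ((384.0959167480469, 248.4109649658203), (17.556175231933594, 27.855792999267578), 20.556045532226562) [ 457.7 -123.    77.8]
[ 49 246  45  28 651] [ 65.2 260.6] ((71.0, 259.5), (27.0, 44.0), 90.0) [436.3 721.5  77.8]
```

The measured bottle pose agrees with what was given: along the ramp it is about -180 mm, with the ramp yaw about 68°. I'll move above the spot behind the lip, with the jaws across the lane and partly open so both fingertips push the body squarely.

Call:
play_rows([
  [0.04,-0.016,0],
  [0.08,-0.032,0],
  [0.12,-0.048,0],
  [0.16,-0.063,0],
  [0.2,-0.078,0],
  [0.24,-0.094,0],
  [0.28,-0.11,0],
  [0.32,-0.126,0],
  [0.36,-0.141,0],
  [0.4,-0.157,0],
  [0.43,-0.169,0],
  [0.452,-0.177,0],
  [0.452,-0.177,0],
  [0.452,-0.177,0],
  [0.452,-0.177,0],
  [0.452,-0.177,0],
], twist=[-5,-10,-15,-20,-25,-30,-35,-40,-45,-50.5,-50.5,-50.5,-50.5,-50.5,-50.5,-50.5], jaw=[0.25,0.25,0.25,0.25,0.25,0.25,0.25,0.25,0.25,0.25,0.25,0.25,0.25,0.25,0.25,0.25])

```text
clock: 1.7
ee_pos: [542.9, -219.8, 250.4]
tcp_rot: [-180.0, 0.0, 68.0]
ft_force: [0.9, -1.4, -0.3]
width: 21.5
```

Call:
play_rows([
  [0,0,0.03],
  [0,0,0.06],
  [0,0,0.09],
  [0,0,0.12],
  [0,0,0.14],
  [0,0,0.155],
  [0,0,0.17],
  [0,0,0.18],
  [0,0,0.184],
  [0,0,0.184],
  [0,0,0.184],
], twist=[0,0,0,0,0,0,0,0,0,0,0], jaw=[0.25,0.25,0.25,0.25,0.25,0.25,0.25,0.25,0.25,0.25,0.25])

```text
clock: 2.8
ee_pos: [543.8, -219.4, 67.0]
tcp_rot: [179.9, 0.0, 68.1]
ft_force: [-0.8, -0.1, 0.3]
width: 21.0
```

Run:
```python
from h import *
from bench import status
s=status.get_state();print(s['clock'],s['ee_pos'],s['ft_force'])
a=imaging.snapshot("top")[140:290,340:470,::-1];b=imaging.snapshot("scene")[170:290,220:320,::-1]
o=np.zeros((450,790,3),np.uint8);o[:,:390]=cv2.resize(a,(390,450),interpolation=2);o[:,400:775]=cv2.resize(b,(375,450),interpolation=2)
cv2.imwrite("pics/c2.png",np.clip(o*1.4,0,255).astype(np.uint8))
```

```text
2.8 [ 543.75642905 -219.37961572   66.96694572] [-0.78043154 -0.14191726  0.26336215]
```

View pics/c2.png

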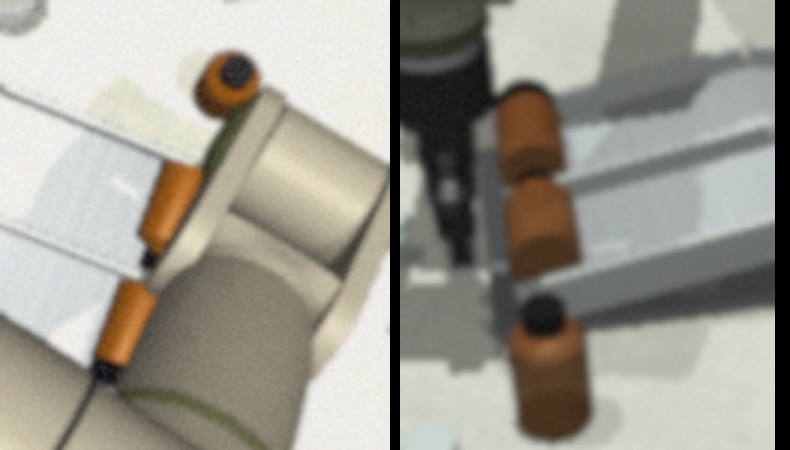

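The fingertips are behind the lip in the bottle's lane, at about (462,265) in the scene crop, with the bottle at (540,240) ahead of them. The jar is untouched. Start pushing slowly.

Call:
play_rows([
  [0.002,0,0],
  [0.004,0,0],
  [0.006,0,0],
  [0.008,0,0],
  [0.01,0,0],
  [0.012,0,0],
  [0.014,0,0],
  [0.016,0,-0.0005],
  [0.018,0,-0.001],
  [0.02,0,-0.0013],
  [0.022,0,-0.0016],
  [0.024,0,-0.002],
  [0.026,0,-0.0023],
  [0.028,0,-0.0026],
  [0.03,0,-0.003],
  [0.032,0,-0.0033],
  [0.034,0,-0.0037],
  [0.036,0,-0.004],
  [0.038,0,-0.0044],
  [0.04,0,-0.0048],
], twist=[0,0,0,0,0,0,0,0,0,0,0,0,0,0,0,0,0,0,0,0], jaw=[0.25,0.25,0.25,0.25,0.25,0.25,0.25,0.25,0.25,0.25,0.25,0.25,0.25,0.25,0.25,0.25,0.25,0.25,0.25,0.25])

```text
clock: 4.9
ee_pos: [558.7, -182.2, 71.4]
tcp_rot: [180.0, 0.0, 68.1]
ft_force: [-2.4, -4.7, 4.0]
width: 21.3
```

```bash
cat > v.py <<'E'
from h import *
import sys
from bench import status
s=status.get_state();print(s['clock'],s['ee_pos'],s['ft_force'])
a=imaging.snapshot("top")[140:290,290:420,::-1];b=imaging.snapshot("scene")[170:270,235:360,::-1]
o=np.zeros((450,790,3),np.uint8);o[:,:390]=cv2.resize(a,(390,450),interpolation=2);o[:312,400:790]=cv2.resize(b,(390,312),interpolation=2)
cv2.imwrite(sys.argv[1],np.clip(o*1.4,0,255).astype(np.uint8))
E
python3 v.py pics/c3.png
```

```text
4.9 [ 558.66762688 -182.17991981   71.43155965] [-2.37906457 -4.73737384  3.99306035]
```

View pics/c3.png

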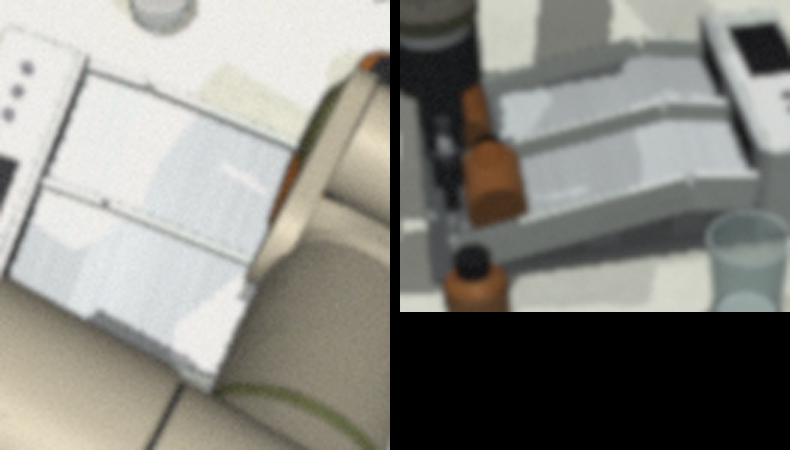

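Both fingertips are on the bottle: 5 N along the ramp, and +4 N upward from the rolling. The bottle sits square at about (495,180) in the scene crop. Continue up the slope.

Call:
play_rows([
  [0.002,0,-0.0004],
  [0.0045,0,-0.0008],
  [0.007,0,-0.0012],
  [0.0095,0,-0.0017],
  [0.012,0,-0.0021],
  [0.0145,0,-0.0026],
  [0.017,0,-0.003],
  [0.0195,0,-0.0034],
  [0.022,0,-0.0039],
  [0.0245,0,-0.0043],
  [0.027,0,-0.0048],
  [0.0295,0,-0.0052],
  [0.032,0,-0.0056],
  [0.0345,0,-0.0061],
  [0.037,0,-0.0065],
  [0.0395,0,-0.007],
  [0.042,0,-0.0074],
  [0.0445,0,-0.0078],
  [0.047,0,-0.0083],
  [0.05,0,-0.0088],
], twist=[0,0,0,0,0,0,0,0,0,0,0,0,0,0,0,0,0,0,0,0], jaw=[0.25,0.25,0.25,0.25,0.25,0.25,0.25,0.25,0.25,0.25,0.25,0.25,0.25,0.25,0.25,0.25,0.25,0.25,0.25,0.25])

```text
clock: 7.0
ee_pos: [577.1, -135.5, 80.0]
tcp_rot: [-180.0, 0.0, 68.1]
ft_force: [-1.6, -5.2, 3.8]
width: 21.5
```

```bash
python3 v.py pics/c4.png
```

```text
7.0 [ 577.14914207 -135.47899732   79.97807692] [-1.62528083 -5.21424037  3.81015973]
```

View pics/c4.png

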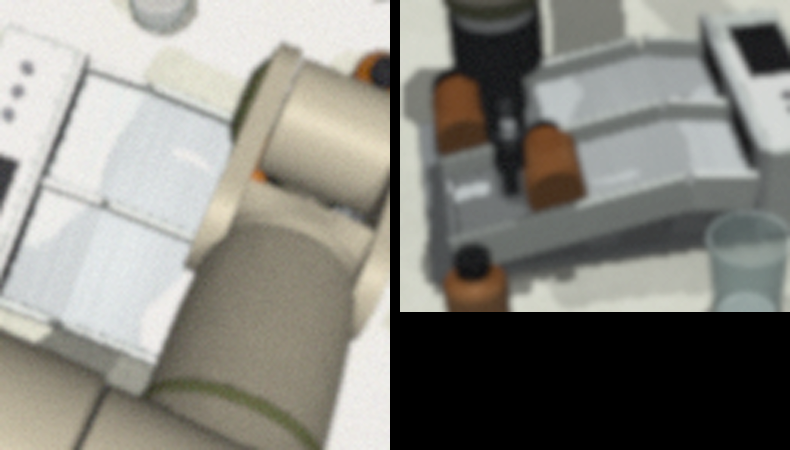

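The bottle is following at about (552,165) in the scene crop with a steady force of about 5.5 N, and the jar is still at the lip at about (460,112). Continue.

Call:
play_rows([
  [0.002,0,-0.0004],
  [0.005,0,-0.0009],
  [0.008,0,-0.0014],
  [0.011,0,-0.0019],
  [0.014,0,-0.0025],
  [0.017,0,-0.003],
  [0.02,0,-0.0035],
  [0.023,0,-0.0041],
  [0.026,0,-0.0046],
  [0.029,0,-0.0051],
  [0.032,0,-0.0056],
  [0.035,0,-0.0062],
  [0.038,0,-0.0067],
  [0.041,0,-0.0072],
  [0.044,0,-0.0078],
  [0.047,0,-0.0083],
  [0.05,0,-0.0088],
  [0.053,0,-0.0093],
  [0.056,0,-0.0099],
  [0.06,0,-0.0106],
], twist=[0,0,0,0,0,0,0,0,0,0,0,0,0,0,0,0,0,0,0,0], jaw=[0.25,0.25,0.25,0.25,0.25,0.25,0.25,0.25,0.25,0.25,0.25,0.25,0.25,0.25,0.25,0.25,0.25,0.25,0.25,0.25])

```text
clock: 9.1
ee_pos: [599.6, -79.7, 90.6]
tcp_rot: [-180.0, -0.0, 68.1]
ft_force: [-0.9, -4.3, 4.0]
width: 21.2
```

```bash
python3 v.py pics/c5.png
```

```text
9.1 [599.6187246  -79.71674591  90.56030382] [-0.87751453 -4.33660992  4.0155195 ]
```

View pics/c5.png

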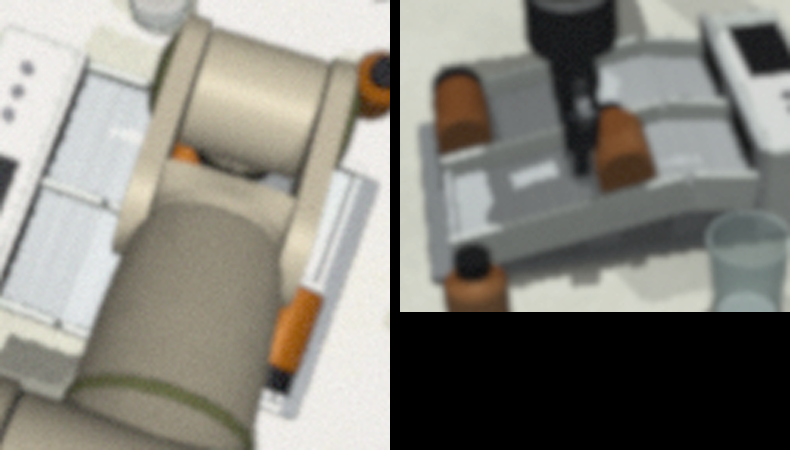

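The bottle is still square (its axis is parallel to the crest edge), about 48 mm short of the crest, and the jar hasn't moved. Next 36 mm.

Call:
play_rows([
  [0.002,0,-0.0004],
  [0.0045,0,-0.0008],
  [0.007,0,-0.0012],
  [0.0095,0,-0.0017],
  [0.012,0,-0.0021],
  [0.0145,0,-0.0026],
  [0.017,0,-0.003],
  [0.0195,0,-0.0034],
  [0.022,0,-0.0039],
  [0.0245,0,-0.0043],
  [0.027,0,-0.0048],
  [0.0295,0,-0.0052],
  [0.032,0,-0.0056],
  [0.034,0,-0.006],
  [0.036,0,-0.0063],
], twist=[0,0,0,0,0,0,0,0,0,0,0,0,0,0,0], jaw=[0.25,0.25,0.25,0.25,0.25,0.25,0.25,0.25,0.25,0.25,0.25,0.25,0.25,0.25,0.25])

```text
clock: 10.7
ee_pos: [613.0, -46.4, 96.9]
tcp_rot: [180.0, 0.0, 68.1]
ft_force: [-2.8, -4.8, 4.2]
width: 21.3
```

Call:
play_rows([
  [0.001,0,0],
  [0.0025,0,0],
  [0.004,0,0],
  [0.0055,0,0],
  [0.007,0,0],
  [0.0085,0,0],
  [0.01,0,0],
  [0.0115,0,0],
  [0.013,0,0],
  [0.0145,0,0],
  [0.016,0,0],
  [0.0175,0,0],
  [0.019,0,0],
  [0.02,0,0],
], twist=[0,0,0,0,0,0,0,0,0,0,0,0,0,0], jaw=[0.25,0.25,0.25,0.25,0.25,0.25,0.25,0.25,0.25,0.25,0.25,0.25,0.25,0.25])

```text
clock: 12.1
ee_pos: [620.4, -27.6, 96.6]
tcp_rot: [-180.0, -0.0, 68.1]
ft_force: [0.1, -0.3, 0.2]
width: 21.6
```

```bash
python3 v.py pics/c6.png
```

```text
12.1 [620.4342735  -27.60793768  96.64207109] [ 0.0604884  -0.27687544  0.19123636]
```

View pics/c6.png

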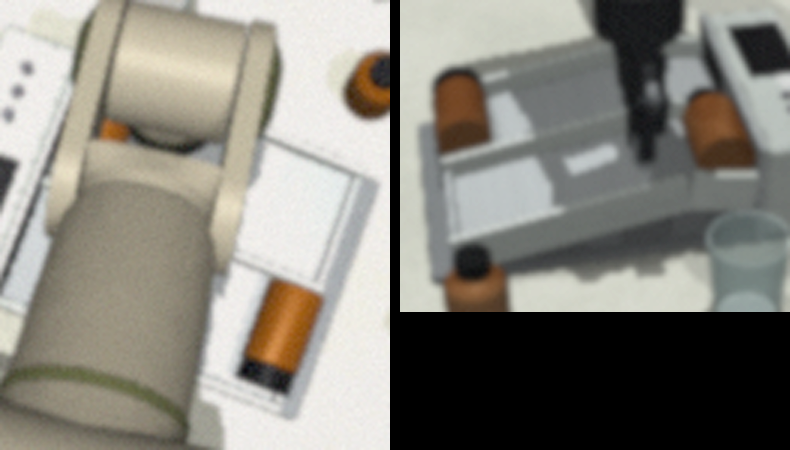

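The force has dropped to zero: the bottle has rolled over the crest and lies against the stop at about (720,130) in the scene crop. Retract back, up and away.

Call:
play_rows([
  [-0.01,0,0],
  [-0.02,0,-0.01],
  [-0.03,0,-0.03],
  [-0.03,0,-0.06],
  [-0.03,0,-0.09],
  [-0.03,0,-0.12],
  [-0.06,0,-0.15],
  [-0.1,0,-0.16],
  [-0.14,0,-0.16],
  [-0.18,0,-0.16],
  [-0.22,0,-0.16],
  [-0.26,0,-0.16],
  [-0.3,0,-0.16],
  [-0.34,0,-0.16],
  [-0.38,0,-0.16],
  [-0.4,0,-0.16],
  [-0.4,0,-0.16],
  [-0.4,0,-0.16],
  [-0.4,0,-0.16],
], twist=[0,0,0,0,0,0,0,0,0,0,0,0,0,0,0,0,0,0,0], jaw=[0.25,0.25,0.25,0.25,0.25,0.25,0.25,0.25,0.25,0.25,0.25,0.25,0.25,0.25,0.25,0.25,0.25,0.25,0.25])

```text
clock: 14.1
ee_pos: [471.6, -397.9, 257.2]
tcp_rot: [180.0, -0.0, 68.2]
ft_force: [0.0, 0.2, 0.2]
width: 21.5
```

```bash
python3 v.py pics/c7.png
python3 - <<'E'
from h import *
for k in range(2):
    I=imaging.snapshot("top")[:,:,::-1].copy();h=cv2.cvtColor(I,cv2.COLOR_BGR2HSV)
    m=cv2.inRange(h,(5,120,50),(20,255,255));n,l,s,c=cv2.connectedComponentsWithStats(m)
    for i in range(1,n):
        if s[i,4]>80 and 280<c[i][0]<430:
            r=cv2.minAreaRect(np.argwhere(l==i)[:,::-1].astype(np.float32));print(c[i].round(1),r,plane("top",c[i],83).round(1))
E
```

```text
14.1 [ 471.58401437 -397.85917132  257.21660703] [0.01282291 0.24473084 0.217593  ]
[413.8 169.7] ((414.3460998535156, 169.23074340820312), (16.36365509033203, 17.75040626525879), 33.6900634765625) [ 661.8 -207.7   83. ]
[321.6 178.9] ((321.2931213378906, 179.5172576904297), (17.641056060791016, 30.82542610168457), 21.801406860351562) [642.1  34.8  83. ]
[384.1 248.2] ((384.1095886230469, 248.5410919189453), (17.439130783081055, 27.855792999267578), 20.556045532226562) [ 458.2 -122.6   83. ]
[413.8 169.6] ((414.4775390625, 169.23597717285156), (16.32396697998047, 18.97396469116211), 32.00538635253906) [ 662.1 -207.7   83. ]
[321.5 178.9] ((321.2931213378906, 179.5172576904297), (17.641056060791016, 30.82542610168457), 21.801406860351562) [642.1  35.   83. ]
[384.1 248.1] ((384.1712341308594, 248.376708984375), (17.439130783081055, 27.738752365112305), 20.556045532226562) [ 458.5 -122.6   83. ]
```

View pics/c7.png

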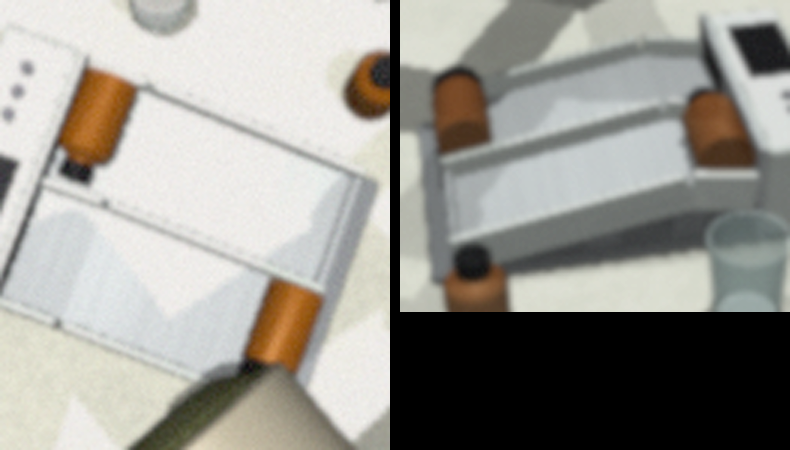

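```bash
python3 -c "from bench import arm;print(arm.hand_in())"
```

```text
the job is handed in; nothing more can be done
None
```

The narrow-necked bottle was rolled up the far lane, over the crest and into the dip, where it lies against the end stop. I pushed it with both closed-in fingertips, and the wrist force stayed at about 5–7 N at the end of each stroke. The hand then retracted about 400 mm away, and I handed the job in at about 14 s.

Last checks:
- **Bottle position:** it measured about 37 mm horizontally past the crest, against an expected 34 mm. The same offset of a few millimetres showed in my first measurement, so I put it down to calibration.
- **Bottle angle:** the last two top views put it within about 2° of its starting direction, when it lay square against the lip.
- **Bottle at rest:** it did not move between those two pictures. I did not check it for longer than that before handing in.
- **Jar and upright bottle:** both are where they were, to within about 2 mm.
- **Beaker and the rest:** the beaker looks unmoved. I did not measure the stopper, spatula, white jar or dish, but the hand never came near them.
- **Hand:** the wrist force reads about zero, so it is touching nothing.

No check failed. The bottle's final height was not measured separately.

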